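Start the toaster on defrost

ROBOT

A 7-joint arm with a two-finger parallel gripper is mounted at the origin on the work surface. World frame = base frame: x ahead of the robot, y to its left, z up, the work surface at z = 0. Lengths are in m, angles in degrees, forces in N, time in s.
With the tool pointing down it reaches from about 0.425 to 0.875 m from the base axis. Payload 8.4 kg.
Tool frame: the origin (TCP) lies at the very end of the fingers, on their centre line; the grasp point (between the pads) lies 19 mm behind it; z points along the fingers, y is the direction in which the jaws open and shut (so a half turn about z gives the same grasp; the last joint's range is limited). The gripper opens to 87 mm and grips with 3 to 60 N. Pads are 19 mm wide; open, the fingers measure 117 mm over their backs; the gripper's body (75 mm by 190 mm) begins 51 mm behind the grasp point.
Start: joints at [-71.23, 19.091, 2.286, 83.961, -0.768, 76.965, -3.352], TCP at [0.269, 0.592, 0.223] pointing down, gripper open.
Joint ranges: [-147.57, 147.57], [-21.85, 119.76], [-74.77, 79.35], [14.55, 137.4], [-85.83, 265.84], [4.83, 119.75], [-152.11, 152.11]. Speed limits (degrees/s): [127.2, 127.2, 159.86, 159.86, 180, 180, 180].

INTERFACE

Orientations are given as [roll, pitch, yaw] about the fixed x, y, z axes, in that order (R = Rz(yaw) Ry(pitch) Rx(roll)).
In Python, from bench import manip gives the robot as it stands. Calls block until the motion is done:
- manip.move_pose(position, orientation): joint-space move of the TCP to a pose.
- manip.move_linear(position, feed=0.15, rot=None, threshold=None): straight line of the TCP; rot=None keeps the orientation; feed is the mean speed in m/s. With threshold (N) it stops when the force on the tool has changed by that much, and returns True; else False.
- manip.move_j(angles): joint-space move.
- manip.gripper_to(opening): finger opening in m; the grip force is fixed at half the most; returns when the fingers have stopped.
- manip.wait(seconds).
- manip.solve_ik(position, orientation): joint angles nearest the present ones, or None.
- manip.get_obs(): the state.
- manip.snapshot(name): name is "side" or "top" or "wrist"; returns a dict with "img" (420x560x3 uint8, red, green, blue), "K" (3x3 intrinsics, pixels), "D" ([k1, k2, p1, p2, k3] as OpenCV has them; the pictures are not rectified), "origin" and "orientation" of the camera in the world; the wrist camera has in their place "T_tool_cam" (4x4, takes a point from camera to tool coordinates, whose origin is the TCP and whose axes are the flange's). Camera axes: x right, y down, z forward; pixel columns grow to the right and rows downward; lengths in m; the calibration is good to about 2 mm. A picture is of the moment at which its call begins: read the wrist's pose just before it. There is no depth.
A pose or a line that the arm cannot do raises manip.MotionError and nothing moves.
- manip.job_done(): hands the job in, once; it reports no verdict.
The state is a dict: "time_s": time; "joints": joint angles; "qd": joint speeds; "joint_efforts": joint torques, N m; "tcp_pos": TCP position; "ee_rot": TCP orientation; "force": force on the tool from outside, world axes, zero at the start; "wrist_torque": the same for the moment, N m; "opening": finger opening in m.
Only numpy, scipy, OpenCV 4.12 (cv2) and the standard library are available. Lean on these libraries where they do the work, as an engineer would, in place of code of your own. Each camera call takes 0.05 s, during which the arm holds its last target.

TASK

Start the toaster for frozen bread: push its red lever all the way down until it catches and stays down by itself, then press the blue defrost touch key squarely with the fingertips at about 10 N (never as hard as 25 N), holding it for about a second, and let go. Do not force the lever (keep under 45 N), do not press the white and red keys, and leave everything else on the counter where it stands.

Things in the scene. Friction and masses are not known exactly. Their poses are not given: they have to be found in the camera images.
- toaster: brushed-metal toaster, 200 deep (x) x 300 wide (y) x 195 mm tall, fixed. Origin at the centre of its underside; x points from its front (lever, dials) to its back, y to the lever's side, z up. Front face at x = -0.100, full height for y above 0.022; elsewhere cut off above 139 mm by a sloped panel. Bread slices stick 40 mm out of its top while the lever is up
- panel (a point): centre of the toaster's black key panel, which slopes 35 degrees, rising from the front edge (139 mm up) towards the back (195 mm). Three touch keys (blue, white, red) sit on it side by side, 54 mm apart along the toaster's y, in any order
- lever: red lever paddle at the toaster's front: a level plate 42 deep (x) x 60 wide (y) x 16 mm thick, 7 to 49 mm out from the front face. Origin at the centre of its TOP face, 158 mm above the counter at the start; axes as the toaster's. Slides straight down 55 mm to a hard stop, with the bread. The toaster's wall rises close behind it, so a wide gripper must lean away from the toaster to follow it down
- lever_home (a point): where the origin of the lever is when it is fully down (103 mm above the counter). The lever pushes back with about 3 N at first, jumps to about 15 to 18 N some 30 mm down as a roller meets its catch, then eases; over the last 8 mm or so the catch pulls it on to its hard stop and holds it with about 6 N. Let go earlier, it springs up again
- key_defrost: BLUE touch key (defrost): flat pad, 40 mm (up the slope) x 36 mm, 5 mm proud of the panel. Origin at the centre of its face, axes parallel to the toaster's; the face's outward normal is (-0.574, 0, 0.819) in this frame. It gives only 1 mm, bottoming at about 5 N, and then is solid
- key_reheat: WHITE touch key (reheat), same shape and frame as the blue one; to be left alone
- key_cancel: RED touch key (cancel), same shape and frame as the blue one; to be left alone
- mug: blue mug, 80 mm across, 95 mm tall; origin at the centre of its underside. A bystander
- jam_jar: amber jar with red lid, 66 mm across, 95 mm tall; origin at the centre of its underside. A bystander, in front of the toaster
- butter_dish: white butter dish with lid, 125 x 85 x 76 mm; origin at the centre of its underside. A bystander beside the toaster
- pepper_mill: dark wooden pepper mill, 60 mm across, 168 mm tall; origin at the centre of its underside. A bystander beside the toaster
- plate: white plate, 200 mm across, 18 mm tall; origin at the centre of its underside. A bystander

How it is judged (in metres and radians):
On the way, in this order (a step that is already met when the one before it is completed fails the run):
1. the lever is fully down on its stop (z of lever in the frame of toaster below 0.105 m), for 0.3 s.
2. with the lever still down, the blue key is pressed by the fingers with 6 N or more for half a second (z of lever in the frame of toaster below 0.105 m and contact force between the fingers and key_defrost above 6 N), for 0.5 s.
At the end, for the whole second after the job is handed in: the lever has caught and stays down, its top face within 2 mm of its lowest position (under 105 mm above the toaster's underside), and nothing presses the blue key (z of lever in the frame of toaster below 0.105 m and contact force between anything else and key_defrost below 0.5 N); the robot touches nothing.
It fails at once if the blue key is pressed with more than 25 N (contact force between anything else and key_defrost above 25 N).
It fails at once if the lever is forced with more than 45 N (contact force between the fingers and lever above 45 N).
It fails at once if the white or the red key is pressed (over 2 N) (contact force between anything else and key_reheat above 2 N or contact force between anything else and key_cancel above 2 N).
It fails at once if a bystander is shifted by more than 25 mm (distance of any of mug, jam_jar, butter_dish, pepper_mill, plate from where it was at the start of the episode above 0.025 m).
It fails at once if a bystander is tipped over (angle between any of mug, jam_jar, butter_dish, pepper_mill, plate's own z axis and vertical above 0.5 rad).
It also fails if it takes over 54 s, if anything falls off the work surface, if the arm or the gripper's body presses on something with over 40 N, if the wrist force passes 120 N, or if a joint passes its speed limit or range.

## Working session

There is one attempt and no reset: what is moved stays moved. The work goes in short steps, each a Python script; the robot and the scene stay as the last script left them, time stands still between calls to the robot, and variables do not carry over. Pictures are saved under pics/ and viewed, and the job is handed in when it is done.

```bash
ls; mkdir -p pics; python3 - <<'E'
from bench import manip
import cv2,pickle
o=manip.get_obs();print({k:o[k] for k in('time_s','tcp_pos','ee_rot','force','opening')})
d={}
for n in('side','top','wrist'):
    s=manip.snapshot(n);d[n]=s;cv2.imwrite(f'pics/{n}0.png',s['img'][:,:,::-1])
    print(n,s['K'],s['D'],s.get('origin'),s.get('orientation'),s.get('T_tool_cam'))
d['obs']=o
pickle.dump(d,open('snap0.pkl','wb'))
E
```

```text
pics
{'time_s': 0.0, 'tcp_pos': array([0.26891638, 0.59126048, 0.22168145]), 'ee_rot': array([-1.79910040e+02,  7.48493737e-03,  1.55545141e+02]), 'force': array([-0.74393349, -0.43168279, -0.00502637]), 'opening': 0.08701058348159703}
side [[384.60602668   0.         281.64601645]
 [  0.         384.60602668 211.44193734]
 [  0.           0.           1.        ]] [0.00133137 0.         0.         0.         0.        ] [ 0.15432275 -0.42620426  0.6000292 ] [-126.02558815    0.96116519  -44.39820362] None
top [[491.04986261   0.         284.51780648]
 [  0.         491.04986261 209.91027491]
 [  0.           0.           1.        ]] [-0.01251052  0.          0.          0.          0.        ] [0.48054369 0.05539811 1.10782368] [-171.20049413   -1.13072108  -89.28754504] None
wrist [[336.32037464   0.         280.18494734]
 [  0.         336.32037464 211.33495973]
 [  0.           0.           1.        ]] [-0.05851336  0.          0.          0.          0.        ] None None [[ 1.21528439e-03 -9.56414300e-01 -2.92010632e-01  8.15365596e-02]
 [ 9.99999257e-01  1.13401922e-03  4.47556610e-04  4.03472282e-04]
 [-9.69038743e-05 -2.92010959e-01  9.56414968e-01 -1.61542783e-01]
 [ 0.00000000e+00  0.00000000e+00  0.00000000e+00  1.00000000e+00]]
```

View pics/side0.png

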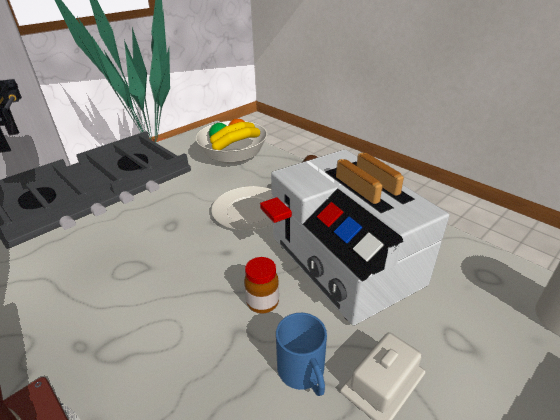

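View pics/top0.png

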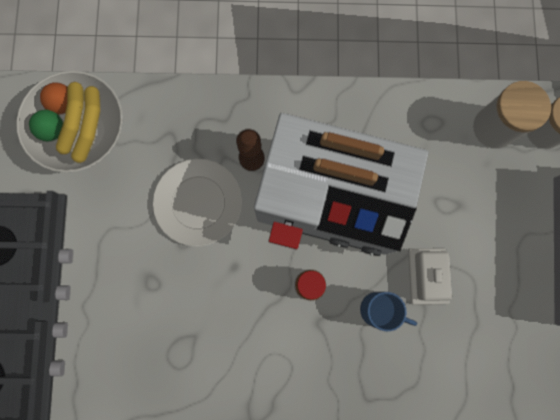

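View pics/wrist0.png

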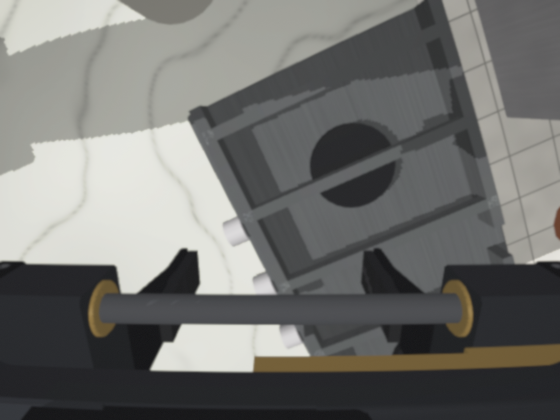

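Side view: lever at (276,209), keys red (330,214), blue (347,230) and white (368,247), jar at (262,285), mug at (301,350). The top view shows the same: lever (286,235), blue key (367,220), red-white row tilted about 15°. The wrist view shows only the hob.

```bash
cat > h.py <<'E'
import numpy as np,cv2,pickle
from scipy.spatial.transform import Rotation as R
def rot(o): return R.from_euler('xyz',o,degrees=True).as_matrix()
def cam(s,tcp=None,ee=None):
    if s.get('origin') is not None: return rot(s['orientation']),np.array(s['origin'])
    T=np.array(s['T_tool_cam']);Rt=rot(ee);return Rt@T[:3,:3],Rt@T[:3,3]+tcp
def ray(s,uv,c):
    p=cv2.undistortPoints(np.array([[uv]],float),s['K'],s['D'])[0,0]
    d=c[0]@np.array([p[0],p[1],1]);return c[1],d/np.linalg.norm(d)
def plane(s,uv,z,c):
    o,d=ray(s,uv,c);return o+d*(z-o[2])/d[2]
def tri(r):
    A=np.zeros((3,3));b=np.zeros(3)
    for o,d in r:
        P=np.eye(3)-np.outer(d,d);A+=P;b+=P@o
    x=np.linalg.solve(A,b);return x,[np.linalg.norm((np.eye(3)-np.outer(d,d))@(x-o)) for o,d in r]
def proj(s,X,c):
    p=(np.atleast_2d(X)-c[1])@c[0];return cv2.projectPoints(p,np.zeros(3),np.zeros(3),s['K'],s['D'])[0][:,0]
def masks(img):
    h=cv2.cvtColor(img,cv2.COLOR_RGB2HSV);H,S,V=cv2.split(h)
    return dict(red=((H<6)|(H>174))&(S>180)&(V>70),blue=(H>100)&(H<125)&(S>120)&(V>50),white=(S<40)&(V>120))
def blobs(m,amin=60):
    n,l,st,ce=cv2.connectedComponentsWithStats(m.astype(np.uint8))
    out=[]
    for i in range(1,n):
        if st[i,4]>=amin:
            cs=cv2.findContours((l==i).astype(np.uint8),cv2.RETR_EXTERNAL,cv2.CHAIN_APPROX_NONE)[0]
            q=cv2.minAreaRect(max(cs,key=len));out.append((ce[i].round(1),int(st[i,4]),cv2.boxPoints(q).round(1).tolist()))
    return out
E
python3 - <<'E'
from h import *
d=pickle.load(open('snap0.pkl','rb'))
for n in('top','side'):
    m=masks(d[n]['img'])
    for k in('red','blue'):
        for b in blobs(m[k]): print(n,k,b)
s=d['top'];print(s['img'][220,367],s['img'][227,394],s['img'][213,340],s['img'][235,286],d['side']['img'][209,276],d['side']['img'][203,276],d['side']['img'][216,285])
E
```

```text
top red (array([339.1, 212.7]), 326, [[327.5, 219.3000030517578], [332.70001220703125, 200.89999389648438], [350.29998779296875, 205.89999389648438], [345.1000061035156, 224.3000030517578]])
top red (array([285.1, 234.8]), 435, [[269.29998779296875, 240.8000030517578], [273.79998779296875, 222.6999969482422], [300.8999938964844, 229.5], [296.3999938964844, 247.60000610351562]])
top red (array([311.7, 284.1]), 391, [[292.0, 285.0], [310.5, 266.5], [329.0, 285.0], [310.5, 303.5]])
top blue (array([366.2, 219.9]), 401, [[353.70001220703125, 226.89999389648438], [360.3999938964844, 206.8000030517578], [379.0, 213.0], [372.29998779296875, 233.10000610351562]])
side red (array([275.7, 209.5]), 492, [[257.5, 205.5], [271.5, 191.5], [293.0, 213.0], [279.0, 227.0]])
side red (array([329.8, 214. ]), 360, [[316.0, 216.0], [331.5, 200.5], [343.0, 212.0], [327.5, 227.5]])
side red (array([260.3, 270. ]), 668, [[245.0, 257.0], [275.0, 257.0], [275.0, 283.0], [245.0, 283.0]])
side blue (array([347.7, 229.3]), 429, [[333.0, 231.0], [349.5, 214.5], [362.5, 227.5], [346.0, 244.0]])
side blue (array([301.5, 351.3]), 3337, [[273.5, 393.20001220703125], [276.79998779296875, 311.79998779296875], [326.8999938964844, 313.8999938964844], [323.6000061035156, 395.20001220703125]])
[ 31  53 102] [144 145 141] [111  32  32] [125  36  35] [167  12   2] [166   7   0] [174   0   0]
```

```bash
python3 - <<'E'
from h import *
d=pickle.load(open('snap0.pkl','rb'))
a=d['top']['img'][170:270,230:430];b=d['side']['img'][160:320,240:440]
cv2.imwrite('pics/tz.png',cv2.resize(a,None,fx=4,fy=4,interpolation=2)[:,:,::-1])
cv2.imwrite('pics/sz.png',cv2.resize(b,None,fx=3.7,fy=3.7,interpolation=2)[:,:,::-1])
E
```

```text
(no output)
```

View pics/tz.png

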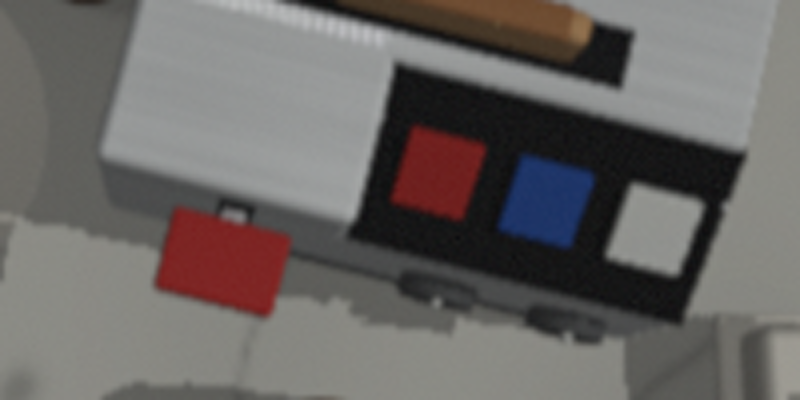

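View pics/sz.png

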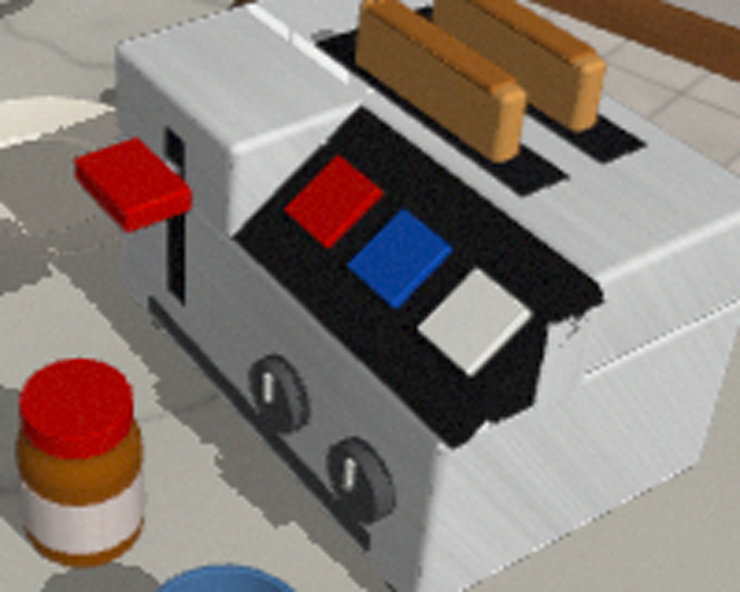

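The zoomed views show red, blue and white keys in that order away from the lever. The lever paddle is up, its slot visible behind it, and the jar is in front and slightly towards the keys. Next I turn these pixels into positions.

```bash
python3 - <<'E'
from h import *
d=pickle.load(open('snap0.pkl','rb'))
t,s=d['top'],d['side'];ct,cs=cam(t),cam(s)
np.set_printoptions(precision=4,suppress=True)
for n,a,b in (('redkey',(339.1,212.7),(329.8,214)),('blue',(366.2,219.9),(347.7,229.3)),('white',(394.,227),(240+474/3.7,160+321/3.7)),('jarlid',(311.7,284.1),(260.3,265.))):
    print(n,*tri([ray(t,a,ct),ray(s,b,cs)]),plane(t,a,.171,ct),plane(s,b,.171,cs))
# lever top corners from top zoom (x/4+230-.4)
L=np.array([[173,208],[291,236],[271,316],[156,286]])/4+[229.6,169.6]
P=np.array([plane(t,l,.158,ct) for l in L]);print(P,P.mean(0));
e=P[1]-P[0]+P[2]-P[3];print('len',[np.linalg.norm(P[(i+1)%4]-P[i]) for i in range(4)],'y axis dir',np.degrees(np.arctan2(-e[1],-e[0])))
S=np.array([[75,160],[135,139],[190,185],[128,217]])/3.7+[239.6,159.6]
# order side: 
Q=np.array([plane(s,l,.158,cs) for l in S]);print(Q,Q.mean(0))
print('len',[np.linalg.norm(Q[(i+1)%4]-Q[i]) for i in range(4)])
# roof full-height front edge (z=.195) in top view: corners
A=plane(t,(229.6+100/4,169.6+157/4),.195,ct);B=plane(t,(229.6+350/4,169.6+222/4),.195,ct);print('edge',A,B,np.degrees(np.arctan2(*(A-B)[1::-1])))
A=plane(s,(239.6+116/3.7,159.6+47/3.7),.195,cs);B=plane(s,(239.6+235/3.7,159.6+147/3.7),.195,cs);print('edge',A,B,np.degrees(np.arctan2(*(A-B)[1::-1])))
print('jar',plane(t,(311.7,284.1),.095,ct),'mug',plane(t,(385,311),.095,ct),'mill',plane(t,(249,140),.168,ct))
E
```

```text
redkey [ 0.6225 -0.0674  0.1679] [np.float64(0.00010919376526114427), np.float64(0.00010919376526111786)] [ 0.622  -0.0669  0.171 ] [ 0.6193 -0.07    0.171 ]
blue [ 0.6092 -0.1199  0.1681] [np.float64(7.607746668811758e-05), np.float64(7.607746668812433e-05)] [ 0.6087 -0.1193  0.171 ] [ 0.6062 -0.1221  0.171 ]
white [ 0.5959 -0.1736  0.1681] [np.float64(0.00022201243660340374), np.float64(0.0002220124366032882)] [ 0.5957 -0.1731  0.171 ] [ 0.5928 -0.1751  0.171 ]
jarlid [ 0.485  -0.0198  0.0978] [np.float64(0.00016093470962267012), np.float64(0.00016093470962267776)] [ 0.4848 -0.0144  0.171 ] [ 0.4367 -0.0789  0.171 ]
[[0.6044 0.0609 0.158 ]
 [0.5915 0.0033 0.158 ]
 [0.5525 0.0127 0.158 ]
 [0.5662 0.0686 0.158 ]] [0.5786 0.0364 0.158 ]
len [np.float64(0.0590767877860182), np.float64(0.040199504613583764), np.float64(0.05752881334668369), np.float64(0.038963182157537135)] y axis dir 76.79520321924545
[[0.5643 0.0659 0.158 ]
 [0.6013 0.0573 0.158 ]
 [0.5914 0.0046 0.158 ]
 [0.549  0.0077 0.158 ]] [0.5765 0.0339 0.158 ]
len [np.float64(0.038044894522305236), np.float64(0.053559430152020755), np.float64(0.04259105048974226), np.float64(0.06018151234398529)]
edge [0.6232 0.0954 0.195 ] [ 0.5942 -0.0223  0.195 ] 76.15364690591272
edge [0.6207 0.0916 0.195 ] [ 0.5941 -0.0247  0.195 ] 77.15414438924637
jar [ 0.4851 -0.0201  0.095 ] mug [ 0.4328 -0.1695  0.095 ] mill [0.7651 0.1107 0.168 ]
```

```bash
cat >> h.py <<'E'
YAW=-13.7;LEAN=35
def ori(flip,lean=LEAN):
    a=np.radians(YAW);l=np.radians(lean)
    tx=np.array([np.cos(a),np.sin(a),0]);ty=np.array([-np.sin(a),np.cos(a),0]);up=np.array([0,0,1])
    z=np.sin(l)*tx-np.cos(l)*up;y=ty*flip
    return R.from_matrix(np.c_[np.cross(y,z),y,z]).as_euler('xyz',degrees=True)
E
python3 - <<'E'
from h import *
from bench import manip
np.set_printoptions(precision=2,suppress=True)
for f in(1,-1):
    o=ori(f);print(f,o)
    for p in([.57,.037,.3],[.578,.0355,.18],[.578,.0355,.105],[.608,-.1205,.171],[.58,-.1205,.24]):
        print(p,manip.solve_ik(p,o))
E
```

```text
1 [-180.    35.   166.3]
[0.57, 0.037, 0.3] [-42.09 -16.6   17.75 118.25  32.61  52.74  38.16]
[0.578, 0.0355, 0.18] [-50.53 -10.33  28.52 127.7   40.92  38.4   27.6 ]
[0.578, 0.0355, 0.105] [-47.02  -2.26  27.24 132.09  46.51  27.17  18.93]
[0.608, -0.1205, 0.171] [-55.35 -11.41  55.55 126.15  33.61  29.3   53.79]
[0.58, -0.1205, 0.24] [-47.79 -20.95  42.98 123.83  36.09  41.99  52.93]
-1 [180.  -35.  -13.7]
[0.57, 0.037, 0.3] [ -16.75  -14.07   -3.02  117.32   23.81   49.08 -134.86]
[0.578, 0.0355, 0.18] [  -9.09   -6.74   -9.96  126.02   31.28   34.35 -144.97]
[0.578, 0.0355, 0.105] None
[0.608, -0.1205, 0.171] [ -22.38   -5.05   25.2   125.17   18.63   25.94 -114.65]
[0.58, -0.1205, 0.24] [ -16.58  -13.03   17.96  122.89   18.08   36.21 -112.98]
```

```bash
python3 - <<'E'
from h import *
from bench import manip
np.set_printoptions(precision=4,suppress=True)
manip.move_linear([.269,.591,.36],feed=.25)
manip.gripper_to(0.0)
manip.move_pose([.53,.047,.27],ori(1,30))
o=manip.get_obs();s=manip.snapshot('wrist')
print(o['time_s'],o['tcp_pos'],o['ee_rot'],o['opening'],o['joints'],o['force'])
pickle.dump((o,s),open('w1.pkl','wb'));cv2.imwrite('pics/w1.png',s['img'][:,:,::-1])
E
```

```text
4.5417 [0.5303 0.0479 0.2704] [179.9903  30.0293 166.3489] 0.00034762108372316913 [-53.8006 -19.9721  25.4808 120.8846  33.4703  57.8107  35.0604] [ 0.2928 -0.1948 -0.3053]
```

View pics/w1.png

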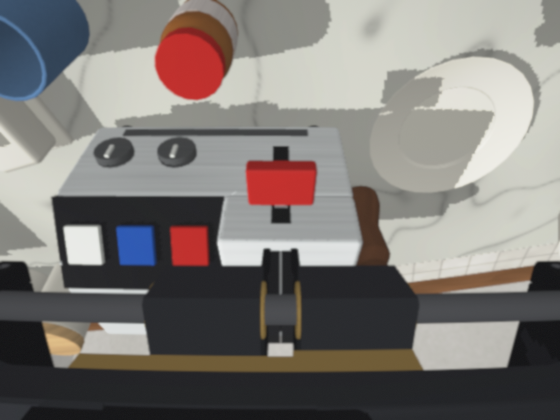

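Wrist view: the red lever's paddle is at about (281,183), keys white (84,245), blue (136,245), red (189,245), jar lid at (190,63). The toaster looks squared up with the tool, so the yaw is right. I'll get positions from this view too.

```bash
python3 - <<'E'
from h import *
np.set_printoptions(precision=4,suppress=True)
o,s=pickle.load(open('w1.pkl','rb'));c=cam(s,o['tcp_pos'],o['ee_rot'])
m=masks(s['img'])
for k in('red','blue'):
    for b in blobs(m[k]): print(k,b, plane(s,b[0],.171,c),plane(s,b[0],.158,c))
d=pickle.load(open('snap0.pkl','rb'));t,si=d['top'],d['side']
for uv in [b[0] for b in blobs(m['blue']) if abs(b[0][1]-245)<20 and abs(b[0][0]-136)<20]:
    print('blue3',tri([ray(t,(366.2,219.9),cam(t)),ray(si,(347.7,229.3),cam(si)),ray(s,uv,c)]))
b=[b for b in blobs(m['red']) if abs(b[0][0]-189)<20 and abs(b[0][1]-245)<20][0]
print('red3',tri([ray(t,(339.1,212.7),cam(t)),ray(si,(329.8,214),cam(si)),ray(s,b[0],c)]))
E
```

```text
red (array([190.1,  62.6]), 3716, [[157.0, 28.0], [224.0, 28.0], [224.0, 97.0], [157.0, 97.0]]) [0.4517 0.0126 0.171 ] [0.4561 0.0079 0.158 ]
red (array([280.7, 182.4]), 2685, [[247.0, 161.0], [314.0, 161.0], [314.0, 204.0], [247.0, 204.0]]) [0.5577 0.0425 0.171 ] [0.5691 0.0398 0.158 ]
red (array([189.3, 245.4]), 1360, [[171.0, 227.0], [207.0, 227.0], [207.0, 264.0], [171.0, 264.0]]) [ 0.617  -0.0637  0.171 ] [ 0.6323 -0.0733  0.158 ]
blue (array([136. , 244.9]), 1578, [[115.0, 225.0], [156.0, 225.0], [156.0, 266.0], [115.0, 266.0]]) [ 0.6041 -0.115   0.171 ] [ 0.6186 -0.1281  0.158 ]
blue3 (array([ 0.6094, -0.1197,  0.1671]), [np.float64(0.0003479068457639709), np.float64(0.0006563405955852821), np.float64(0.0006622253845196024)])
red3 (array([ 0.6226, -0.0672,  0.167 ]), [np.float64(0.00024401113891374003), np.float64(0.0006620170501174911), np.float64(0.0006578485141824798)])
```

```bash
python3 - <<'E'
from h import *
from bench import manip
np.set_printoptions(precision=4,suppress=True)
manip.move_linear([.5805,.0355,.178],feed=.1)
o=manip.get_obs();print(o['time_s'],o['tcp_pos'],o['force'])
for z,th in((.150,12),(.125,28),(.1125,28)):
    r=manip.move_linear([.5805,.0355,z],feed=.03,threshold=th)
    o=manip.get_obs();print(z,r,o['time_s'],o['tcp_pos'],o['force'],o['joints'])
E
```

```text
5.8 [0.5806 0.0357 0.1785] [ 0.4743  0.195  -0.09  ]
0.15 False 6.8833 [0.5806 0.0356 0.1502] [-0.9584 -0.3224  3.613 ] [-53.4484  -5.7175  34.8609 125.6623  31.8063  36.9589  36.3321]
0.125 False 7.8667 [0.5807 0.0355 0.1249] [-3.7223 -0.7462  9.0547] [-53.2088  -3.1051  35.4673 127.1885  31.9403  33.0268  35.3045]
0.1125 False 8.4333 [0.5801 0.0353 0.112 ] [ 0.031   0.5551 -0.0885] [-53.073   -1.6992  35.7316 127.9225  31.9615  31.0745  34.7963]
```

```bash
python3 - <<'E'
from h import *
from bench import manip
np.set_printoptions(precision=4,suppress=True)
for z in (.109,.107,.105,.103,.102):
    r=manip.move_linear([.5805,.0355,z],feed=.015,threshold=15)
    o=manip.get_obs();print(z,r,o['time_s'],o['tcp_pos'],o['force'])
    if r or o['force'][2]>10: break
manip.wait(.4)
o=manip.get_obs();print(o['time_s'],o['tcp_pos'],o['force'])
E
```

```text
0.109 False 8.8167 [0.5805 0.0355 0.1089] [-0.8058  0.6274 -0.1623]
0.107 True 9.0417 [0.5809 0.0355 0.1076] [-8.4083 -0.3713 12.9275]
9.4417 [0.5808 0.0355 0.1077] [-7.3086 -0.8062 12.637 ]
```

```bash
python3 - <<'E'
from h import *
from bench import manip
np.set_printoptions(precision=4,suppress=True)
manip.move_linear([.57,.0385,.15],feed=.1)
manip.move_linear([.53,.047,.27],feed=.15)
s=manip.snapshot('side');cv2.imwrite('pics/s2.png',s['img'][:,:,::-1])
t=manip.snapshot('top')
for n,x in(('top',t),('side',s)):
    for b in blobs(masks(x['img'])['red']): print(n,b[0],b[1])
N=np.array([-.558,.136,.819]);P=np.array([.609,-.1198,.168])
manip.move_linear(P+.09*N,feed=.15,rot=ori(1,35))
manip.wait(.2)
o=manip.get_obs();w=manip.snapshot('wrist')
print(o['time_s'],o['tcp_pos'],o['ee_rot'],o['joints'],o['force'])
pickle.dump((o,w),open('w2.pkl','wb'));cv2.imwrite('pics/w2.png',w['img'][:,:,::-1])
E
```

```text
top [339.  212.7] 321
top [284.8 237.6] 374
side [329.8 213.9] 365
side [276.3 230.8] 472
side [260.3 270. ] 667
12.5417 [ 0.5589 -0.1069  0.2419] [-179.9885   35.01    166.3699] [-38.485  -21.067   33.007  125.7473  32.722   41.9277  53.6907] [-0.6956 -0.4971  0.1423]
```

View pics/s2.png

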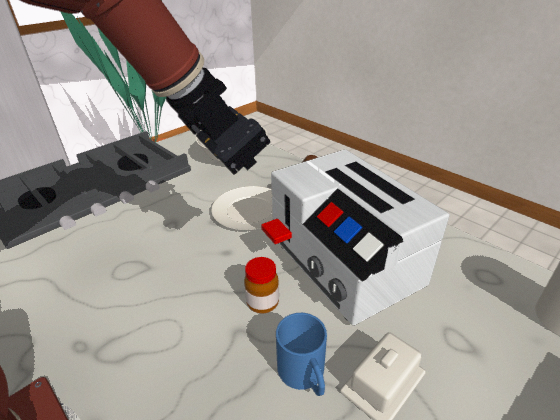

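View pics/w2.png

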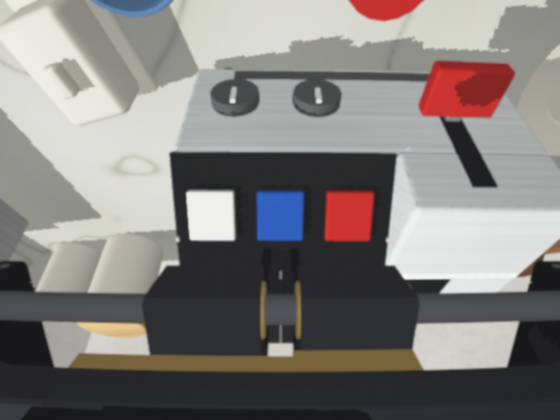

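Side view: the lever stays down at (276,231), 21 px lower than before, and the bread has sunk in. Wrist view: the blue key at (280,216) lines up with the fingers at column 281.

```bash
python3 - <<'E'
from h import *
from bench import manip
np.set_printoptions(precision=4,suppress=True)
o,w=pickle.load(open('w2.pkl','rb'));c=cam(w,o['tcp_pos'],o['ee_rot'])
b=[b for b in blobs(masks(w['img'])['blue']) if b[0][1]>150][0];print(b)
N=np.array([-.558,.136,.819])
for P in ([.609,-.1198,.168],[.6094,-.1197,.167]):
    P=np.array(P);O,d=ray(w,b[0],c);X=O+d*(N@(P-O))/(N@d);D=X-P
    a=np.radians(-13.7)
    print('pt on key plane',X,'diff slope-up,y', D@np.array([.819*np.cos(a),.819*np.sin(a),.574]),D@np.array([-np.sin(a),np.cos(a),0]))
E
```

```text
(array([279.8, 215.3]), 2500, [[256.0, 190.0], [304.0, 190.0], [304.0, 241.0], [256.0, 241.0]])
pt on key plane [ 0.6083 -0.1183  0.1673] diff slope-up,y -0.0012951438233009228 0.0012965559854848925
pt on key plane [ 0.6091 -0.1185  0.1666] diff slope-up,y -0.000693032516773413 0.0011054004145053514
```

```bash
cat >> h.py <<'E'
N=np.array([-.558,.136,.819]);N/=np.linalg.norm(N);P=np.array([.6088,-.119,.1677])
E
python3 - <<'E'
from h import *
from bench import manip
np.set_printoptions(precision=4,suppress=True)
manip.move_linear(P+.015*N,feed=.1)
manip.wait(.2)
o=manip.get_obs();print(o['time_s'],o['tcp_pos'],o['force'],'off',(o['tcp_pos']-P)@N)
f0=o['force']
r=manip.move_linear(P-.006*N,feed=.01,threshold=4)
def st():
    o=manip.get_obs();return o,(o['force']-f0)@N,(o['tcp_pos']-P)@N
o,f,h=st();print(r,o['time_s'],o['tcp_pos'],f,h)
cmd=h
if r:
  for i in range(14):
    if f>9: break
    cmd-=.0002
    manip.move_linear(P+cmd*N,feed=.01)
    o,f,h=st();print(i,cmd,o['time_s'],f,h)
  if f>8:
    manip.wait(.5);o,f,h=st();print(o['time_s'],f,h,o['force']-f0)
    manip.wait(.5);o,f,h=st();print(o['time_s'],f,h)
E
```

```text
13.6917 [ 0.6005 -0.1169  0.1805] [ 0.5349 -0.3185  0.8359] off 0.015408418172121645
True 14.9 [ 0.6069 -0.1186  0.1704] 11.813057583718846 0.003323694940120014
15.4 8.03657756241692 0.00338054027898059 [-5.6805  1.0977  5.7632]
15.9 8.648179841145303 0.003373435079074886
```

```bash
python3 - <<'E'
from h import *
from bench import manip
np.set_printoptions(precision=3,suppress=True)
f0=np.array([.5349,-.3185,.8359])
def st():
    o=manip.get_obs();return o,(o['force']-f0)@N,(o['tcp_pos']-P)@N
cmd=st()[2];f=[]
manip.move_linear(P+(cmd-.0002)*N,feed=.005)
for i in range(10):
    o,a,h=st();f.append(a);print(round(o['time_s'],2),round(a,2),round(h*1e3,2))
    if a>16: break
    manip.wait(.08)
E
```

```text
16.21 11.85 3.29
16.29 10.73 3.32
16.38 11.46 3.31
16.46 11.99 3.3
16.54 11.49 3.32
16.62 11.6 3.32
16.71 11.29 3.32
16.79 11.02 3.31
16.88 11.33 3.31
16.96 11.4 3.32
```

Steady at about 11.4 N for 0.75 s, after about a second at 8 to 9 N. Now I release, retreat and check.

```bash
python3 - <<'E'
from h import *
from bench import manip
np.set_printoptions(precision=4,suppress=True)
manip.move_linear(P+.08*N,feed=.1)
manip.move_linear([.5,-.06,.30],feed=.15,rot=ori(1,30))
manip.wait(.3)
o=manip.get_obs();print(o['time_s'],o['tcp_pos'],o['force'])
for n in('side','top'):
    s=manip.snapshot(n);cv2.imwrite(f'pics/{n}3.png',s['img'][:,:,::-1])
    m=masks(s['img'])
    for k in('red','blue'):
        for b in blobs(m[k]): print(n,k,b[0],b[1])
E
```

```text
19.8167 [ 0.5    -0.0598  0.2999] [ 0.1403 -0.265   0.0958]
side red [329.8 213.9] 365
side red [276.3 230.9] 472
side red [260.3 270.1] 665
side blue [347.7 229.3] 439
side blue [301.5 351.3] 3336
top red [339.  212.6] 325
top red [284.3 237.3] 383
top blue [366.2 219.8] 410
```

View pics/side3.png

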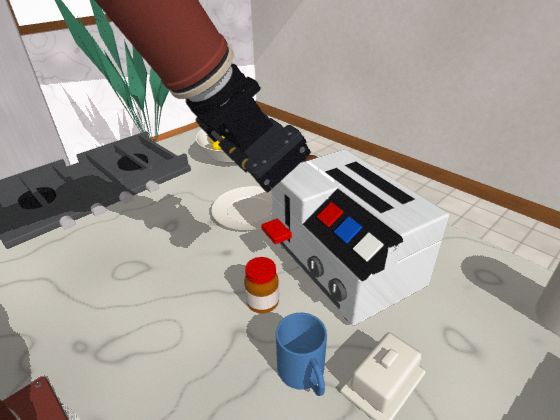

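The side view shows the lever still down at (276,231), with the jar (260,270), mug (301,351) and plate unmoved. The gripper is clear above and in front of the toaster.

```bash
python3 - <<'E'
from bench import manip
print(manip.job_done())
E
```

```text
the job is handed in; nothing more can be done
None
```

The toaster is started for frozen bread and the job is handed in, at about 20 s on the robot's clock; no verdict was reported.

- **Lever:** I pushed it down with closed fingers leaning 30° away from the toaster. The catch pulled it onto its stop, which I confirmed at about 13 N, with the fingertips meeting it at the height expected for 103 mm. After I let go it stayed at the same pixel in the side view before and after the key press, and the bread stayed in.
- **Blue key:** I pressed it square to its face at about 8–9 N for 1 s, then at about 11.4 N for about 0.75 s, and let go. The highest reading was 12 N. I sampled the first second only three times.
- **Surroundings:** The side view shows the jar and mug within 0.1 px of where they started. The plate and butter dish look unmoved by eye. I did not measure the pepper mill again at the end. The wrist force read about zero after I backed away.
- **Small disagreement:** The cameras put the blue key's face at about 167–168 mm, against 171 mm expected from the stated geometry. Contact came about 3 mm above the camera estimate, so the stated geometry was right.

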